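# Wind the exposure box and hold a test plate in its slot

### The job

Wind the brass key on the exposure box clockwise, in part turns, until it is fully wound and the red shutter has drawn clear of the slot. Then take the orange-handled test plate out of its stand, lower it upright through the slot until the black line round the plate is level with the top of the slot's steel lips, and finish while still holding it there, hanging in the gripper at rest. Leave the grey-handled plate and the other things on the worktop where they are.

Things in the scene. Friction and masses are not known exactly. Their poses are not given: they have to be found in the camera images.
- exposure_box: White exposure box with a grey top, 130 x 200 x 85 mm (x, y, z), fixed to the worktop. Origin at the centre of its underside, z up. The slot lies in its top at y = +50 mm, the key at y = -50 mm of its own frame. It is hollow: inside, the black floor lies 11 mm above the worktop.
- slot (a point): Centre of the slot's mouth at the top of its steel lips, 93 mm above the worktop; axes as the box. The slot in the 6 mm thick top (upper face at 85 mm) is 10 mm wide (x), 44 mm long (y). Round it four lips 8 mm high slope inward into it; between their tops it is 20 x 54 mm. The red shutter closes the slot from below and is clear of it from a key value of about 2.5.
- key (a joint): Turn of the winding key in rad: 0 run down, 3.2 fully wound (hard stop); starts between 0 and 0.5 and grows clockwise seen from above. Spring and friction resist with up to 0.12 N m; friction holds it where it is left, so it can be let go and gripped afresh. Winding draws the shutter aside, 6 mm per rad.
- key_grip (a point): Middle of the brass key's flat upright wing, on its axis of turning, at the height to grip it, 119 mm above the worktop; it turns with the key. The wing is 9 mm thick along this point's x, 34 mm long along its y and 26 mm high (from 103 to 129 mm above the worktop; the box top below it is at 85 mm).
- stand: Blue plastic block, 50 x 140 x 34 mm, fixed to the worktop, origin at the centre of its underside, with two pockets 11 x 44 mm and 26 mm deep at y = +35 and -35 mm of its frame; a plate stands upright in each. Which plate is in which pocket changes.
- test_plate: The plate to use: aluminium, yellow patch, ORANGE handle, loose, about 90 g. Origin at the centre of its foot, z up. Blade 8 mm thick (x), 40 mm wide (y), up to z = 63 mm (lowest 6 mm tapered to 5 x 36 mm); handle 12 mm thick (x), 28 mm wide (y), z = 62 to 110 mm. The same turned by half a turn. Starts upright in a pocket, foot 8 mm above the worktop.
- test_plate_line (a point): The black line round the test plate's blade, 45 mm above its foot, on its centre line; axes as the plate.
- spare_plate: The plate to leave alone: same shape, white patch and GREY handle, in the other pocket.
- timer: White laboratory timer, 42 x 68 x 54 mm, loose bystander.
- beaker: Clear small beaker, 50 x 50 x 56 mm, loose bystander.
- tally: White round hand counter, 58 x 64 x 20 mm, loose bystander.
- conical: Lying pointed tube with blue cap, 20 x 114 x 20 mm, loose bystander.
Things that resemble listed ones, but are neither listed nor needed, are in the scene too. Leave any green or turquoise look-alike of the test_plate alone.

How it is judged:
On the way, in this order (a step that is already met when the one before it is completed fails the run):
1. the key is fully wound (to within 0.4 rad of its stop) (value of joint key above 2.8 rad), for 0.2 s.
2. the test plate has been lifted clear of its stand in the fingers (contact force between the fingers and test_plate above 1 N and height (world z) of test_plate above 0.04 m), for 0.1 s.
At the end, for the whole second after the job is handed in: The key is still wound (above 2.75 rad), and the test plate hangs upright (within 0.15 rad) and still in the fingers inside the slot: its line within 10 mm of the level of the lips' top, its line and foot within 8 mm of the slot's centre, not pressed against the box with 10 N or more (value of joint key above 2.75 rad and contact force between the fingers and test_plate above 1 N and contact force between test_plate and exposure_box below 10 N and z of test_plate_line in the frame of slot between -0.01 and 0.01 m and horizontal distance between each of test_plate_line, test_plate and slot below 0.008 m and angle between test_plate's own z axis and vertical below 0.15 rad and linear speed of test_plate below 0.02 m/s); the arm keeps its last pose, push and grip.
It fails at once if the grey-handled plate is moved more than 15 mm (distance of spare_plate from where it was at the start of the episode above 0.015 m).
It fails at once if a bystander is moved more than 30 mm (distance of any of timer, beaker, tally, conical from where it was at the start of the episode above 0.03 m).
It also fails if it takes over 72 s, if anything falls off the work surface, if the arm or the gripper's body presses on something with over 40 N, if the wrist force passes 120 N, or if a joint passes its speed limit or range.

### The arm

A 7-joint arm with a two-finger parallel gripper is mounted at the origin on a cart in front of the work surface, level with it; the furniture and walls round the work are solid. World frame = base frame: x ahead of the robot, y to its left, z up, the work surface at z = 0. Lengths are in m, angles in rad, forces in N, time in s.
With the tool pointing down it reaches from about 0.425 to 1.025 m from the base axis. Payload 3.6 kg.
Tool frame: the origin (TCP) lies at the very end of the fingers, on their centre line; the grasp point (between the pads) lies 19 mm behind it; z points along the fingers, y is the line along which they close (so a half turn about z gives the same grasp; the last joint's range is limited). The gripper opens to 85 mm and grips with 20 to 120 N. Pads are 22 mm wide; open, the fingers measure 114 mm over their backs; the gripper's body (76 mm by 85 mm) begins 54 mm behind the grasp point. The pads swing forward as they close: fully open they stand 13 mm farther back than shut.
Start: joints at [-1.417, 0.591, 0.048, 1.609, -0.033, 0.943, -0.034], TCP at [0.177, 0.703, 0.231] pointing down, gripper open.
Joint ranges: [-2.69, 2.69], [-0.47, 2.24], [-1.27, 1.36], [0.19, 2.51], [-1.53, 4.68], [0.08, 2.07], [-3.09, 3.09]. Speed limits (rad/s): [2.57, 2.57, 3.14, 3.14, 3.14, 3.14, 3.14].

### API

Orientations are given as [roll, pitch, yaw] about the fixed x, y, z axes, in that order (R = Rz(yaw) Ry(pitch) Rx(roll)).
In Python, from bench import status, read_camera, camera_params, manip gives the robot as it stands.
- The arm moves only by the tool apply_moves, never from a script. Its argument "rows" is a list of rows, each an object with "dp": the shift along the world's x, y, z in units of 40 mm (1.0 is 40 mm), a list of three; "rotation": the turn, a rotation vector about the world's x, y, z in rad, a list of three; "fingers": the opening, from 0 (shut) to 1 (fully open). In form: [{"dp": [x, y, z], "rotation": [rx, ry, rz], "fingers": fingers}, ...]. A call has 1 to 8 rows; each row is the pose to reach, as a shift and turn from the pose commanded when the call began; what a row does not reach only later rows make up. A row lasts 1/12 s, in which the tool goes at most 41.7 mm and 7.16 degrees, less where a joint would pass 70% of its speed; a pose out of reach is approached as far as the arm can. A call with a gripper value outside its range is refused whole. The fingers move at their own pace and stop on an object; "newtons" is the grip in N (left out, the last holds). Time passes only in rows, so rows that repeat a pose let the fingers close. It gives the time, the measured TCP pose, the force, the opening and the grip force at its end, in the units of the state.
- status.observe(): the state, without advancing time (a new reading comes with each control period).
- read_camera(name): name is "side" or "top" or "wrist"; returns (picture, depth): 480x640x3 uint8, red, green, blue; 480x640 float32, m along the optical axis (not along the pixel's ray), 0 where there is no reading.
- camera_params(name): a dict with "mtx" (3x3 intrinsics, pixels), "xyz" and "rotation" of the camera in the world; the wrist camera has in their place "mount" (4x4, takes a point from camera to tool coordinates, whose origin is the TCP and whose axes are the flange's). Camera axes: x right, y down, z forward; pixel columns grow to the right and rows downward; lengths in m; the calibration is good to about 2 mm. A picture is of the moment at which its call begins: read the wrist's pose just before it. camera_params takes no time and is no camera call.
- manip.hand_in(): hands the job in; it is judged then, once.
The state is a dict: "clock": time; "q": joint angles; "joint_vel": joint speeds; "effort": joint torques, N m; "ee_pos": TCP position; "eef_rot": TCP orientation; "wrist_force": force on the tool from outside, world axes, zero at the start; "ft_torque": the same for the moment, N m; "gripper_width": finger opening in m; "gripper_force": force on a finger pad.
Only numpy, scipy, OpenCV 4.12 (cv2) and the standard library are available. Lean on these libraries where they do the work, as an engineer would, in place of code of your own. Each camera call takes 0.05 s, during which the arm holds its last target. There are 200 camera calls.

## Working session

There is one attempt and no reset: what is moved stays moved. The work goes in short steps, Python scripts to look and compute and a tool call to move; the robot and the scene stay as the last step left them, time stands still between calls to the robot, and variables do not carry over. Pictures are saved under pics/ and viewed, at most 10 in all, crops included, and the job is handed in when it is done.

Besides the shell and the picture viewer there is one more tool, called after "Call:" by a JSON object that holds its "method" and its "body". apply_moves: Moves the arm, as the interface text tells. Its arguments: {"type":"object","properties":{"rows":{"type":"array","items":{"type":"object","properties":{"dp":{"type":"array","items":{"type":"number"}},"rotation":{"type":"array","items":{"type":"number"}},"fingers":{"type":"number"}}}},"newtons":{"type":"number"}},"required":["rows"]}

```bash
mkdir -p pics; ls; cat > h.py <<'E'
import numpy as np,cv2
from scipy.spatial.transform import Rotation as R
from bench import status, read_camera, camera_params, manip
def grab(n):
    s=status.observe(); p,d=read_camera(n); c=camera_params(n)
    np.savez(f'{n}.npz',p=p,d=d)
    return s,p,d,c
def cam(n,c,s):
    if 'mount' in c:
        T=np.eye(4);T[:3,:3]=R.from_euler('xyz',s['eef_rot']).as_matrix();T[:3,3]=s['ee_pos'];return T@np.array(c['mount'])
    T=np.eye(4);r=np.array(c['rotation']);T[:3,:3]=r if r.shape==(3,3) else R.from_euler('xyz',r).as_matrix();T[:3,3]=c['xyz'];return T
def cloud(d,c,T):
    K=np.array(c['mtx']);v,u=np.mgrid[:480,:640]
    P=np.stack([(u-K[0,2])/K[0,0]*d,(v-K[1,2])/K[1,1]*d,d],-1)
    return P@T[:3,:3].T+T[:3,3]
E
python3 - <<'E'
from h import *
for n in('top','side'):
    s,p,d,c=grab(n);cv2.imwrite(f'pics/{n}.png',p[...,::-1]);print(n,c)
    np.save(n+'_X.npy',cloud(d,c,cam(n,c,s)))
print(s)
E
```

```text
pics
top {'mtx': array([[599.85602144,   0.        , 323.17185232],
       [  0.        , 599.85602144, 229.38547722],
       [  0.        ,   0.        ,   1.        ]]), 'xyz': array([0.41809405, 0.02350832, 1.54080041]), 'rotation': array([-3.02232245, -0.02084645, -1.55333355])}
side {'mtx': array([[439.46910073,   0.        , 325.45251719],
       [  0.        , 439.46910073, 236.03637449],
       [  0.        ,   0.        ,   1.        ]]), 'xyz': array([ 0.29763378, -0.71166382,  0.75336566]), 'rotation': array([-2.28300509,  0.00347009, -0.39241821])}
{'clock': 0.05, 'q': array([-1.41751106,  0.59214265,  0.0483121 ,  1.60980892, -0.03332202,
        0.94274958, -0.03370749]), 'joint_vel': array([ 0.00071414, -0.00166777,  0.00089505, -0.00192284, -0.00138262,
        0.00405722, -0.00054358]), 'effort': array([ 5.00080845e-03, -5.50448656e+01,  1.55432180e+00, -1.99019247e+01,
        9.58072313e-03,  4.02539416e-03, -1.71065193e-05]), 'ee_pos': array([0.17690046, 0.70222649, 0.23012935]), 'eef_rot': array([-3.13929265e+00,  1.18773254e-04,  2.89485779e+00]), 'wrist_force': array([ 0.01898822, -0.35231305, -0.66799219]), 'ft_torque': array([ 0.03221098, -0.00112164,  0.02930042]), 'gripper_force': 0.0, 'gripper_width': 0.08534950661048098}
```

View pics/top.png

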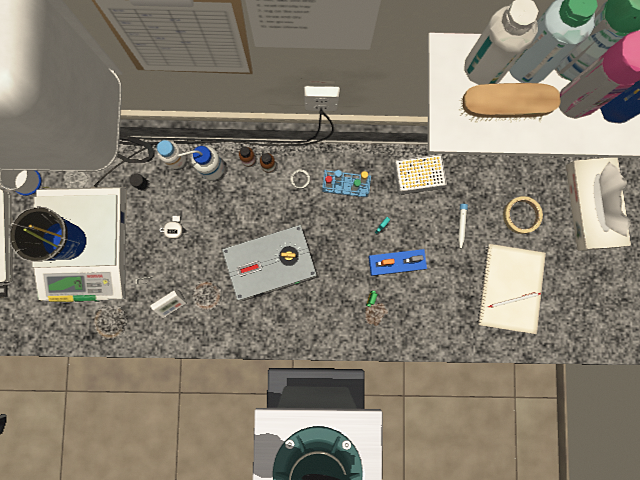

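View pics/side.png

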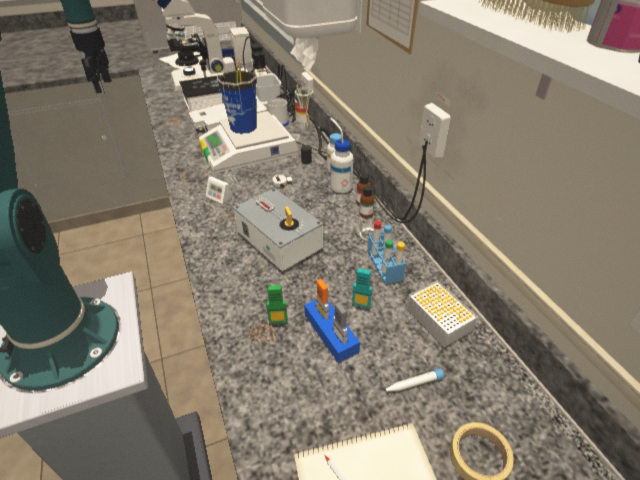

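Top view: the box is at about (269,262), with the red slot at (249,268) and the brass key at (289,256). The blue stand is at (398,262).
Plate candidates: orange handle in the stand (386,262), grey in the stand (412,259), green (373,298) and turquoise (383,225). Orange in the stand fits the description, and an enlarged crop will confirm it.

```bash
python3 - <<'E'
from h import *
t=np.load('top.npz');p=t['p'];X=np.load('top_X.npy')
cv2.imwrite('pics/crop.png',cv2.resize(p[205:320,215:440][...,::-1],None,fx=3.5,fy=3.5,interpolation=cv2.INTER_CUBIC))
hsv=cv2.cvtColor(p,cv2.COLOR_RGB2HSV)
roi=np.zeros((480,640),bool);roi[205:320,215:440]=1
H,S,V=[hsv[...,i].astype(int) for i in range(3)]
z=X[...,2]
def rep(n,m):
    m=m&roi;q=X[m]
    r=cv2.minAreaRect((q[:,:2]*1000).astype(np.float32));print(n,m.sum(),q.mean(0).round(4),np.median(q[:,2]).round(4),'rect mm',r)
left=np.zeros_like(roi);left[:,:325]=1
rep('boxtop',left&(abs(z-.085)<.006))
rep('key',left&(H>12)&(H<32)&(S>110)&(z>.1))
rep('red',left&((H<8)|(H>172))&(S>120)&(z>0.05))
rep('stand',~left&(H>100)&(H<130)&(S>120)&(abs(z-.034)<.008))
rep('orange',~left&(H<20)&(S>150)&(z>.1))
rep('grey',~left&(z>.105)&(S<90))
for n,m in(('green',(H>45)&(H<75)&(S>100)),('turq',(H>80)&(H<96)&(S>100))):rep(n,~left&m&(z>.05))
print('table',np.median(z[290:310,330:350]))
E
```

```text
boxtop 3948 [0.5105 0.126  0.085 ] 0.085 rect mm ((511.21624755859375, 126.2574691772461), (130.35000610351562, 200.039306640625), 18.61900520324707)
key 64 [0.5261 0.0777 0.1253] 0.1276 rect mm ((526.6799926757812, 79.01049041748047), (33.3235969543457, 8.87523365020752), 87.41212463378906)
red 72 [0.4947 0.1724 0.0982] 0.078 rect mm ((467.75531005859375, 103.89865112304688), (186.25238037109375, 32.022308349609375), 68.0497055053711)
stand 845 [ 0.5198 -0.1929  0.0337] 0.0337 rect mm ((520.6753540039062, -194.62277221679688), (50.10235595703125, 140.3060302734375), 7.963601112365723)
orange 58 [ 0.5153 -0.158   0.1164] 0.1169 rect mm ((515.5036010742188, -158.50424194335938), (10.847933769226074, 26.221763610839844), 8.998701095581055)
grey 109 [ 0.4837 -0.1273  0.6386] 0.1192 rect mm ((477.0210266113281, -114.5472412109375), (121.00811767578125, 274.74334716796875), 46.88511276245117)
green 86 [ 0.4279 -0.1221  0.112 ] 0.106 rect mm ((415.2752990722656, -58.448760986328125), (35.22835159301758, 160.18296813964844), 10.433562278747559)
turq 75 [ 0.6076 -0.1489  0.0977] 0.1071 rect mm ((608.8175659179688, -149.79891967773438), (11.240229606628418, 32.26676940917969), 51.12042999267578)
table -0.0005531277367173404
```

View pics/crop.png

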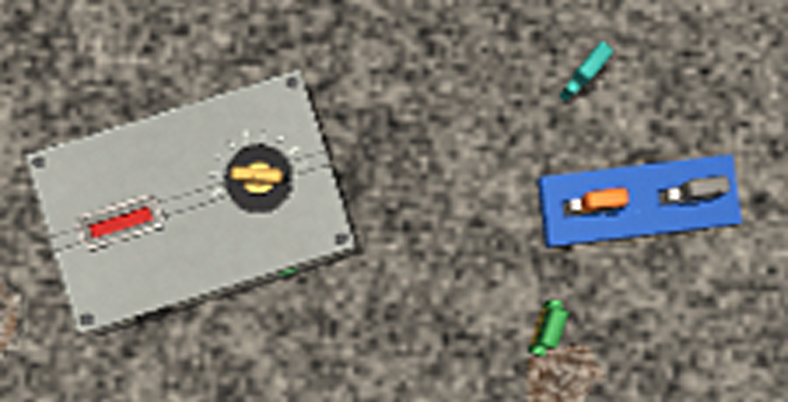

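The crop confirms it: the orange handle at crop (605,199) stands in the stand's +y pocket, with grey beside it. The turquoise and green look-alikes are outside the stand.

Results (box yaw 18.6°, stand yaw 8.0°):
- Key at (.527,.079), wing along 87.4°
- Slot at (.4953,.1737)
- Plate at (.516,-.159)

Next I move above the key with tool yaw at 87.4°.

Call:
{"method": "apply_moves", "body": {"rows": [{"dp": [0.55, -0.97, 0], "rotation": [0, 0, -0.08], "fingers": 1}, {"dp": [1.1, -1.95, 0], "rotation": [0, 0, -0.16], "fingers": 1}, {"dp": [1.6, -2.9, 0], "rotation": [0, 0, -0.24], "fingers": 1}, {"dp": [2.1, -3.7, 0], "rotation": [0, 0, -0.32], "fingers": 1}, {"dp": [2.6, -4.6, 0], "rotation": [0, 0, -0.4], "fingers": 1}, {"dp": [3.1, -5.5, 0], "rotation": [0, 0, -0.48], "fingers": 1}, {"dp": [3.6, -6.4, 0], "rotation": [0, 0, -0.56], "fingers": 1}, {"dp": [4.1, -7.3, 0], "rotation": [0, 0, -0.64], "fingers": 1}]}}

```text
clock: 0.77
ee_pos: [0.3407, 0.4103, 0.2311]
eef_rot: [-3.141, 0.0, 2.251]
wrist_force: [1.2, -0.2, 0.3]
gripper_width: 0.0855
gripper_force: 0.0
```

Call:
{"method": "apply_moves", "body": {"rows": [{"dp": [0.5, -0.9, 0], "rotation": [0, 0, -0.09], "fingers": 1}, {"dp": [1.0, -1.8, 0], "rotation": [0, 0, -0.18], "fingers": 1}, {"dp": [1.5, -2.7, 0], "rotation": [0, 0, -0.27], "fingers": 1}, {"dp": [2.1, -3.7, 0], "rotation": [0, 0, -0.36], "fingers": 1}, {"dp": [2.6, -4.6, 0], "rotation": [0, 0, -0.45], "fingers": 1}, {"dp": [3.1, -5.5, 0], "rotation": [0, 0, -0.54], "fingers": 1}, {"dp": [3.6, -6.4, 0], "rotation": [0, 0, -0.64], "fingers": 1}, {"dp": [4.1, -7.3, 0], "rotation": [0, 0, -0.73], "fingers": 1}]}}

```text
clock: 1.43
ee_pos: [0.5031, 0.1212, 0.2312]
eef_rot: [-3.141, -0.0, 1.52]
wrist_force: [1.0, 1.1, -1.0]
gripper_width: 0.0858
gripper_force: 0.0
```

Call:
{"method": "apply_moves", "body": {"rows": [{"dp": [0.3, -0.5, 0], "rotation": [0, 0, 0], "fingers": 1}, {"dp": [0.55, -0.98, 0], "rotation": [0, 0, 0], "fingers": 1}, {"dp": [0.55, -0.98, 0], "rotation": [0, 0, 0], "fingers": 1}, {"dp": [0.55, -0.98, 0], "rotation": [0, 0, 0], "fingers": 1}]}}

```text
clock: 1.77
ee_pos: [0.525, 0.0825, 0.2311]
eef_rot: [-3.141, 0.0, 1.522]
wrist_force: [-0.8, 1.0, 0.3]
gripper_width: 0.0852
gripper_force: 0.0
```

```bash
python3 - <<'E'
from h import *
n='wrist';s,p,d,c=grab(n);T=cam(n,c,s);X=cloud(d,c,T);z=X[...,2]
cv2.imwrite('pics/w1.png',p[...,::-1]);print(s['ee_pos'],s['eef_rot'],s['q'],T.round(3))
hsv=cv2.cvtColor(p,cv2.COLOR_RGB2HSV);H,S,V=[hsv[...,i].astype(int) for i in range(3)]
def rep(n,m):
    q=X[m]
    if len(q)<5: print(n,len(q));return
    r=cv2.minAreaRect((q[:,:2]*1000).astype(np.float32));print(n,len(q),q.mean(0).round(4),r)
rep('key',(H>12)&(H<32)&(S>110)&(abs(z-.129)<.006)); rep('slotred',((H<8)|(H>172))&(S>120)&(z>.06)&(z<.1)); rep('boxtop',abs(z-.085)<.004)
rep('lips',(abs(z-.093)<.003))
E
```

```text
[0.52497402 0.08248832 0.23111156] [-3.14117168e+00  4.72279360e-04  1.52155952e+00] [-0.61681416  0.38323214  0.49273509  2.05941331 -0.25954952  0.75838074
 -0.01351326] [[ 0.999 -0.048 -0.014  0.529]
 [-0.05  -0.961 -0.272  0.151]
 [-0.001  0.273 -0.962  0.373]
 [ 0.     0.     0.     1.   ]]
key 516 [0.528  0.0811 0.128 ] ((528.0582885742188, 80.32170867919922), (32.87783432006836, 8.208368301391602), 87.42826843261719)
slotred 944 [0.5578 0.1221 0.083 ] ((599.9080200195312, 82.37772369384766), (28.140512466430664, 320.23687744140625), 48.443817138671875)
boxtop 38261 [0.5173 0.1348 0.0849] ((586.0552978515625, 110.41087341308594), (235.18243408203125, 365.03631591796875), 77.13336181640625)
lips 1472 [0.5303 0.1377 0.0922] ((606.3301391601562, 81.17322540283203), (188.3204345703125, 302.9128112792969), 77.00892639160156)
```

View pics/w1.png

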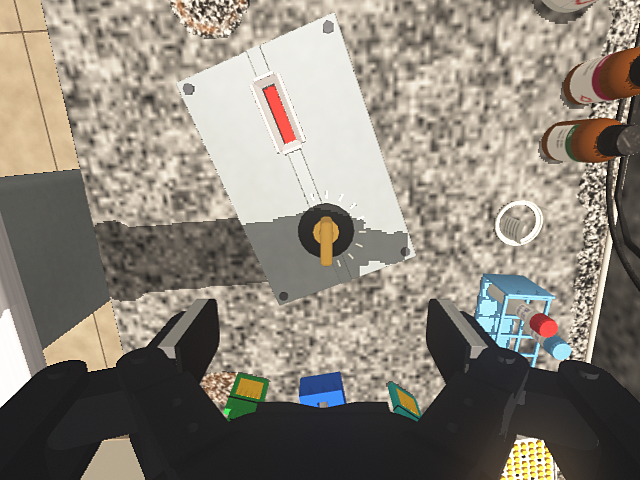

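Wrist view: the key wing is at (327,240), between the fingers, and the red slot is at (280,112). The key position is confirmed at about (.5275,.0797). Now descend.

Call:
{"method": "apply_moves", "body": {"rows": [{"dp": [0.01, 0.02, -0.7], "rotation": [0, 0, 0], "fingers": 1}, {"dp": [0.01, 0.02, -1.4], "rotation": [0, 0, 0], "fingers": 1}, {"dp": [0.01, 0.02, -2.1], "rotation": [0, 0, 0], "fingers": 1}, {"dp": [0.01, 0.02, -2.7], "rotation": [0, 0, 0], "fingers": 0.6}, {"dp": [0.01, 0.02, -3.2], "rotation": [0, 0, 0], "fingers": 0.4}, {"dp": [0.01, 0.02, -3.2], "rotation": [0, 0, 0], "fingers": 0.4}, {"dp": [0.01, 0.02, -3.2], "rotation": [0, 0, 0], "fingers": 0.4}]}}

```text
clock: 2.4
ee_pos: [0.5239, 0.0861, 0.1026]
eef_rot: [-3.138, 0.0, 1.527]
wrist_force: [0.4, -0.5, -0.9]
gripper_width: 0.0389
gripper_force: 0.0
```

Call:
{"method": "apply_moves", "body": {"rows": [{"dp": [0, 0, 0], "rotation": [0, 0, 0], "fingers": 0.4}, {"dp": [0, 0, 0], "rotation": [0, 0, 0], "fingers": 0.4}]}}

```text
clock: 2.57
ee_pos: [0.5261, 0.0854, 0.1046]
eef_rot: [3.139, -0.001, 1.526]
wrist_force: [-0.3, 0.7, -0.4]
gripper_width: 0.0341
gripper_force: 0.0
```

Call:
{"method": "apply_moves", "body": {"rows": [{"dp": [0.03, -0.14, -0.05], "rotation": [0, 0, 0], "fingers": 0.4}, {"dp": [0.03, -0.14, -0.05], "rotation": [0, 0, 0], "fingers": 0.4}, {"dp": [0.03, -0.14, -0.05], "rotation": [0, 0, 0], "fingers": 0.4}, {"dp": [0.03, -0.14, -0.05], "rotation": [0, 0, 0], "fingers": 0.4}]}}

```text
clock: 2.9
ee_pos: [0.5267, 0.0789, 0.1017]
eef_rot: [3.141, -0.0, 1.524]
wrist_force: [0.6, -0.3, -0.1]
gripper_width: 0.0343
gripper_force: 0.0
```

Good. Close with 40 N, then make the first part turn of about 57°.

Call:
{"method": "apply_moves", "body": {"newtons": 50, "rows": [{"dp": [0, 0, 0], "rotation": [0, 0, 0], "fingers": 0}, {"dp": [0, 0, 0], "rotation": [0, 0, 0], "fingers": 0}, {"dp": [0, 0, 0], "rotation": [0, 0, 0], "fingers": 0}, {"dp": [0, 0, 0], "rotation": [0, 0, 0], "fingers": 0}, {"dp": [0, 0, 0], "rotation": [0, 0, 0], "fingers": 0}]}}

```text
clock: 3.32
ee_pos: [0.5275, 0.0791, 0.1016]
eef_rot: [3.14, -0.0, 1.525]
wrist_force: [2.1, -0.6, 1.0]
gripper_width: 0.0077
gripper_force: 52.3
```

Call:
{"method": "apply_moves", "body": {"rows": [{"dp": [0, 0, 0], "rotation": [0, 0, -0.1], "fingers": 0}, {"dp": [0, 0, 0], "rotation": [0, 0, -0.22], "fingers": 0}, {"dp": [0, 0, 0], "rotation": [0, 0, -0.34], "fingers": 0}, {"dp": [0, 0, 0], "rotation": [0, 0, -0.46], "fingers": 0}, {"dp": [0, 0, 0], "rotation": [0, 0, -0.58], "fingers": 0}, {"dp": [0, 0, 0], "rotation": [0, 0, -0.7], "fingers": 0}, {"dp": [0, 0, 0], "rotation": [0, 0, -0.82], "fingers": 0}, {"dp": [0, 0, 0], "rotation": [0, 0, -0.94], "fingers": 0}]}}

```text
clock: 3.98
ee_pos: [0.5268, 0.0795, 0.1016]
eef_rot: [-3.141, -0.001, 0.58]
wrist_force: [1.3, 0.3, 1.8]
gripper_width: 0.0078
gripper_force: 52.4
```

Call:
{"method": "apply_moves", "body": {"rows": [{"dp": [0, 0, 0], "rotation": [0, 0, -0.12], "fingers": 0}, {"dp": [0, 0, 0], "rotation": [0, 0, -0.24], "fingers": 0}, {"dp": [0, 0, 0], "rotation": [0, 0, -0.36], "fingers": 0}, {"dp": [0, 0, 0], "rotation": [0, 0, -0.46], "fingers": 0}, {"dp": [0, 0, 0], "rotation": [0, 0, -0.46], "fingers": 0}, {"dp": [0, 0, 0], "rotation": [0, 0, -0.46], "fingers": 0.5}, {"dp": [0, 0, 0], "rotation": [0, 0, -0.46], "fingers": 0.5}, {"dp": [0, 0, 0], "rotation": [0, 0, -0.46], "fingers": 0.6}]}}

```text
clock: 4.65
ee_pos: [0.5257, 0.0792, 0.101]
eef_rot: [-3.141, 0.001, 0.125]
wrist_force: [0.6, 0.4, -0.1]
gripper_width: 0.0436
gripper_force: 0.0
```

Call:
{"method": "apply_moves", "body": {"rows": [{"dp": [0, 0, 0], "rotation": [0, 0, 0], "fingers": 0.7}, {"dp": [0, 0, 0], "rotation": [0, 0, 0], "fingers": 0.7}, {"dp": [0, 0, 0], "rotation": [0, 0, 0.12], "fingers": 0.7}, {"dp": [0, 0, 0], "rotation": [0, 0, 0.24], "fingers": 0.7}, {"dp": [0, 0, 0], "rotation": [0, 0, 0.36], "fingers": 0.7}, {"dp": [0, 0, 0], "rotation": [0, 0, 0.48], "fingers": 0.7}, {"dp": [0, 0, 0], "rotation": [0, 0, 0.6], "fingers": 0.7}, {"dp": [0, 0, 0], "rotation": [0, 0, 0.72], "fingers": 0.7}]}}

```text
clock: 5.32
ee_pos: [0.5263, 0.0789, 0.1013]
eef_rot: [-3.141, 0.0, 0.851]
wrist_force: [-0.4, -0.1, -0.2]
gripper_width: 0.0598
gripper_force: 0.0
```

```bash
cat > look.py <<'E'
from h import *
t,p,d,c=grab('top');X=cloud(d,c,cam('top',c,t));hsv=cv2.cvtColor(p,cv2.COLOR_RGB2HSV);H,S,V=[hsv[...,i].astype(int) for i in range(3)]
n='wrist';s,p,d,c=grab(n);T=cam(n,c,s);X=cloud(d,c,T);z=X[...,2]
hsv=cv2.cvtColor(p,cv2.COLOR_RGB2HSV);H,S,V=[hsv[...,i].astype(int) for i in range(3)]
m=(H>12)&(H<32)&(S>110)&(abs(z-.127)<.008)&(np.hypot(X[...,0]-.5273,X[...,1]-.0795)<.03)
if m.sum()>20:
    print('key',m.sum(),cv2.minAreaRect((X[m][:,:2]*1000).astype(np.float32)))
print(s['ee_pos'],s['eef_rot'],s['q'][6],s['gripper_width'])
E
python3 look.py
```

```text
key 2372 ((528.1295166015625, 80.19981384277344), (33.65746307373047, 8.928483963012695), 7.153593063354492)
[0.52641534 0.07876993 0.10154837] [-3.14139906e+00 -4.83529866e-04  8.53792063e-01] -0.3279534270823298 0.0593035223299663
```

Call:
{"method": "apply_moves", "body": {"rows": [{"dp": [0, 0, 0], "rotation": [0, 0, 0.12], "fingers": 0.7}, {"dp": [0, 0, 0], "rotation": [0, 0, 0.24], "fingers": 0.7}, {"dp": [0, 0, 0], "rotation": [0, 0, 0.36], "fingers": 0.7}, {"dp": [0, 0, 0], "rotation": [0, 0, 0.48], "fingers": 0.7}, {"dp": [0, 0, 0], "rotation": [0, 0, 0.6], "fingers": 0.7}, {"dp": [0, 0, 0], "rotation": [0, 0, 0.72], "fingers": 0.7}, {"dp": [0, 0, 0], "rotation": [0, 0, 0.84], "fingers": 0.7}, {"dp": [0, 0, 0], "rotation": [0, 0, 0.96], "fingers": 0.7}]}}

```text
clock: 6.08
ee_pos: [0.5263, 0.0789, 0.1012]
eef_rot: [-3.141, 0.0, 1.807]
wrist_force: [0.3, 0.1, -0.5]
gripper_width: 0.0597
gripper_force: 0.0
```

Call:
{"method": "apply_moves", "body": {"rows": [{"dp": [0, 0, 0], "rotation": [0, 0, 0.12], "fingers": 0.7}, {"dp": [0, 0, 0], "rotation": [0, 0, 0.24], "fingers": 0.7}, {"dp": [0, 0, 0], "rotation": [0, 0, 0.36], "fingers": 0.7}, {"dp": [0, 0, 0], "rotation": [0, 0, 0.48], "fingers": 0.7}, {"dp": [0, 0, 0], "rotation": [0, 0, 0.6], "fingers": 0.7}, {"dp": [0, 0, 0], "rotation": [0, 0, 0.72], "fingers": 0.7}, {"dp": [0, 0, 0], "rotation": [0, 0, 0.84], "fingers": 0.7}, {"dp": [0, 0, 0], "rotation": [0, 0, 0.96], "fingers": 0.7}]}}

```text
clock: 6.75
ee_pos: [0.5262, 0.0787, 0.1011]
eef_rot: [-3.141, -0.001, 2.767]
wrist_force: [1.2, -0.4, 0.6]
gripper_width: 0.0601
gripper_force: 0.0
```

Call:
{"method": "apply_moves", "body": {"rows": [{"dp": [0, 0, 0], "rotation": [0, 0, 0.12], "fingers": 0.7}, {"dp": [0, 0, 0], "rotation": [0, 0, 0.24], "fingers": 0.7}, {"dp": [0, 0, 0], "rotation": [0, 0, 0.36], "fingers": 0.7}, {"dp": [0, 0, 0], "rotation": [0, 0, 0.48], "fingers": 0.6}, {"dp": [0, 0, 0], "rotation": [0, 0, 0.48], "fingers": 0.4}, {"dp": [0, 0, 0], "rotation": [0, 0, 0.48], "fingers": 0.4}]}}

```text
clock: 7.25
ee_pos: [0.5262, 0.0787, 0.1011]
eef_rot: [-3.142, -0.001, -3.044]
wrist_force: [-0.4, 0.2, 0.1]
gripper_width: 0.0343
gripper_force: 0.0
```

```bash
python3 look.py; python3 -c "
from h import *;print(status.observe()['q'])"
```

```text
key 2003 ((527.1454467773438, 79.36946868896484), (34.07656478881836, 9.02311897277832), 6.167007923126221)
[0.52629796 0.07875901 0.10109801] [-3.14141522e+00 -6.32786467e-04 -3.04333716e+00] 1.3025195504609828 0.03439245475541574
[-0.1487452   0.55004021 -0.11508814  2.13177959  0.13418847  0.46686992
  1.3031409 ]
```

Call:
{"method": "apply_moves", "body": {"rows": [{"dp": [0.02, 0.02, 0], "rotation": [0, 0, 0], "fingers": 0.3}, {"dp": [0.02, 0.02, 0], "rotation": [0, 0, 0], "fingers": 0}, {"dp": [0.02, 0.02, 0], "rotation": [0, 0, 0], "fingers": 0}, {"dp": [0.02, 0.02, 0], "rotation": [0, 0, 0], "fingers": 0}, {"dp": [0.02, 0.02, 0], "rotation": [0, 0, 0], "fingers": 0}, {"dp": [0.02, 0.02, 0], "rotation": [0, 0, -0.1], "fingers": 0}, {"dp": [0.02, 0.02, 0], "rotation": [0, 0, -0.22], "fingers": 0}, {"dp": [0.02, 0.02, 0], "rotation": [0, 0, -0.34], "fingers": 0}]}}

```text
clock: 8.02
ee_pos: [0.5274, 0.0801, 0.1014]
eef_rot: [3.141, 0.0, 2.9]
wrist_force: [0.3, 0.1, -1.1]
gripper_width: 0.0082
gripper_force: 49.2
```

Call:
{"method": "apply_moves", "body": {"rows": [{"dp": [0, 0, 0], "rotation": [0, 0, -0.12], "fingers": 0}, {"dp": [0, 0, 0], "rotation": [0, 0, -0.24], "fingers": 0}, {"dp": [0, 0, 0], "rotation": [0, 0, -0.36], "fingers": 0}, {"dp": [0, 0, 0], "rotation": [0, 0, -0.48], "fingers": 0}, {"dp": [0, 0, 0], "rotation": [0, 0, -0.6], "fingers": 0}, {"dp": [0, 0, 0], "rotation": [0, 0, -0.7], "fingers": 0}, {"dp": [0, 0, 0], "rotation": [0, 0, -0.8], "fingers": 0}, {"dp": [0, 0, 0], "rotation": [0, 0, -0.86], "fingers": 0}]}}

```text
clock: 8.68
ee_pos: [0.5275, 0.0802, 0.1014]
eef_rot: [3.141, 0.0, 2.041]
wrist_force: [0.1, 0.2, 0.4]
gripper_width: 0.0083
gripper_force: 49.3
```

Call:
{"method": "apply_moves", "body": {"rows": [{"dp": [0, 0, 0], "rotation": [0, 0, -0.06], "fingers": 0}, {"dp": [0, 0, 0], "rotation": [0, 0, -0.12], "fingers": 0}, {"dp": [0, 0, 0], "rotation": [0, 0, -0.18], "fingers": 0}, {"dp": [0, 0, 0], "rotation": [0, 0, -0.22], "fingers": 0}, {"dp": [0, 0, 0], "rotation": [0, 0, -0.22], "fingers": 0}, {"dp": [0, 0, 0], "rotation": [0, 0, -0.22], "fingers": 0}]}}

```text
clock: 9.18
ee_pos: [0.5275, 0.0802, 0.1014]
eef_rot: [3.141, 0.0, 1.827]
wrist_force: [0.4, 0.7, 0.3]
gripper_width: 0.0077
gripper_force: 49.7
```

```bash
python3 -c "
from h import *;print(status.observe())"
```

```text
{'clock': 9.1833, 'q': array([-0.43224179,  0.56652107,  0.26866491,  2.14177356, -0.31988896,
        0.4698239 ,  0.33902824]), 'joint_vel': array([ 0.00682661, -0.00253285, -0.00471725, -0.00131019, -0.00164199,
       -0.00163163,  0.00039105]), 'effort': array([  0.17808708, -42.7104485 ,   4.01498303, -10.01651019,
        -0.1088306 ,   0.14424819,  -0.19049269]), 'ee_pos': array([0.52751813, 0.08020322, 0.1013823 ]), 'eef_rot': array([3.14102610e+00, 1.28798978e-04, 1.82668236e+00]), 'wrist_force': array([0.4004295 , 0.69223533, 0.30321792]), 'ft_torque': array([ 0.04268102, -0.11734493,  0.19822196]), 'gripper_force': 49.746616780757904, 'gripper_width': 0.00767828993210133}
```

Call:
{"method": "apply_moves", "body": {"rows": [{"dp": [0, 0, 0], "rotation": [0, 0, -0.04], "fingers": 0}, {"dp": [0, 0, 0], "rotation": [0, 0, -0.06], "fingers": 0}, {"dp": [0, 0, 0], "rotation": [0, 0, -0.06], "fingers": 0}]}}

```text
clock: 9.43
ee_pos: [0.5276, 0.0802, 0.1015]
eef_rot: [3.141, 0.001, 1.77]
wrist_force: [0.1, -0.4, 1.9]
gripper_width: 0.0083
gripper_force: 76.9
```

```bash
python3 -c "
from h import *;s=status.observe();print(s['ft_torque'],s['eef_rot'])"
```

```text
[-0.05885161 -0.12304552  1.27175257] [3.14114836e+00 6.41997284e-04 1.77049345e+00]
```

Moment is 1.27 N m, so the key is at its stop. Ease off, release and rise.

Call:
{"method": "apply_moves", "body": {"rows": [{"dp": [0, 0, 0], "rotation": [0, 0, 0.06], "fingers": 0}, {"dp": [0, 0, 0], "rotation": [0, 0, 0.06], "fingers": 0.6}, {"dp": [0, 0, 0], "rotation": [0, 0, 0.06], "fingers": 0.6}, {"dp": [0, 0, 0], "rotation": [0, 0, 0.06], "fingers": 0.6}, {"dp": [0, 0, 0.8], "rotation": [0, 0, 0.06], "fingers": 0.6}, {"dp": [0, 0, 1.6], "rotation": [0, 0, 0.06], "fingers": 0.6}, {"dp": [0, 0, 2.4], "rotation": [0, 0, 0.06], "fingers": 0.6}, {"dp": [0, -0.5, 2.8], "rotation": [0, 0, 0.06], "fingers": 0.6}]}}

```text
clock: 10.1
ee_pos: [0.5289, 0.0639, 0.2162]
eef_rot: [3.137, -0.002, 1.829]
wrist_force: [0.3, -0.4, 0.3]
gripper_width: 0.051
gripper_force: 0.0
```

```bash
python3 - <<'E'
from h import *
s,p,d,c=grab('top');X=cloud(d,c,cam('top',c,s))
print(s['ee_pos'],s['eef_rot'])
n='wrist';s,p,d,c=grab(n);T=cam(n,c,s);X=cloud(d,c,T);z=X[...,2]
hsv=cv2.cvtColor(p,cv2.COLOR_RGB2HSV);H,S,V=[hsv[...,i].astype(int) for i in range(3)]
cv2.imwrite('pics/w2.png',p[...,::-1])
def rep(n,m):
    m&=np.hypot(X[...,0]-.511,X[...,1]-.126)<.12
    q=X[m];print(n,len(q),q.mean(0).round(4),cv2.minAreaRect((q[:,:2]*1000).astype(np.float32)))
rep('key',(H>12)&(H<32)&(S>110)&(abs(z-.127)<.008))
m=(z>.088)&(z<.097)&(np.hypot(X[...,0]-.4953,X[...,1]-.1737)<.035)
rep('lips',m)
m=(z<.08)&(np.hypot(X[...,0]-.4953,X[...,1]-.1737)<.03); rep('hole',m);print(np.percentile(z[m],[5,50,95]))
E
```

```text
[0.52892499 0.0639104  0.21621024] [ 3.13666804e+00 -2.46606311e-03  1.82861749e+00]
key 554 [0.5275 0.08   0.1279] ((527.4732666015625, 80.09661865234375), (8.855758666992188, 33.31919860839844), 16.012401580810547)
lips 1738 [0.4955 0.1762 0.0916] ((495.9117736816406, 174.62008666992188), (24.643388748168945, 58.83588790893555), 18.605545043945312)
hole 698 [0.4936 0.1825 0.0113] ((493.750244140625, 182.14743041992188), (12.452437400817871, 42.82448196411133), 18.44168472290039)
[0.00947577 0.01087135 0.01216788]
```

View pics/w2.png

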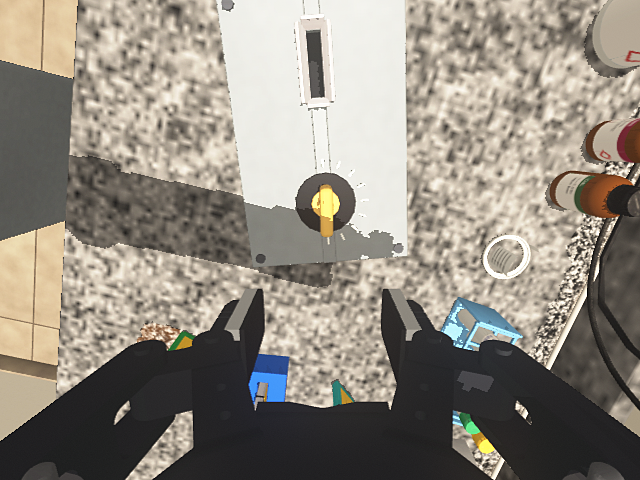

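Wrist view: the shutter is clear (dark slot at (316,64)) and the key stayed wound at about 3.18 rad. Slot measured at (.4956,.1742), yaw 18.6°. Now to the plate.

Call:
{"method": "apply_moves", "body": {"rows": [{"dp": [-0.05, -0.8, 0.1], "rotation": [0, 0, -0.02], "fingers": 0.7}, {"dp": [-0.11, -1.6, 0.2], "rotation": [0, 0, -0.04], "fingers": 0.7}, {"dp": [-0.17, -2.4, 0.2], "rotation": [0, 0, -0.06], "fingers": 0.7}, {"dp": [-0.23, -3.2, 0.2], "rotation": [0, 0, -0.08], "fingers": 0.7}, {"dp": [-0.29, -4.0, 0.2], "rotation": [0, 0, -0.1], "fingers": 0.7}, {"dp": [-0.33, -4.6, 0.2], "rotation": [0, 0, -0.12], "fingers": 0.7}, {"dp": [-0.33, -4.6, 0.2], "rotation": [0, 0, -0.12], "fingers": 0.7}, {"dp": [-0.33, -4.6, 0.2], "rotation": [0, 0, -0.12], "fingers": 0.7}]}}

```text
clock: 10.87
ee_pos: [0.5129, -0.1252, 0.2202]
eef_rot: [-3.139, -0.001, 1.7]
wrist_force: [-0.4, 0.5, -0.0]
gripper_width: 0.0598
gripper_force: 0.0
```

Call:
{"method": "apply_moves", "body": {"rows": [{"dp": [0, 0, 0], "rotation": [0, 0, 0], "fingers": 0.7}, {"dp": [0, 0, 0], "rotation": [0, 0, 0], "fingers": 0.7}, {"dp": [0, 0, 0], "rotation": [0, 0, 0], "fingers": 0.7}]}}

```text
clock: 11.12
ee_pos: [0.5141, -0.1222, 0.2208]
eef_rot: [-3.141, -0.001, 1.707]
wrist_force: [-0.5, 0.1, -1.5]
gripper_width: 0.0596
gripper_force: 0.0
```

```bash
python3 - <<'E'
from h import *
n='wrist';s,p,d,c=grab(n);T=cam(n,c,s);X=cloud(d,c,T);z=X[...,2]
print(s['ee_pos'],s['eef_rot'])
hsv=cv2.cvtColor(p,cv2.COLOR_RGB2HSV);H,S,V=[hsv[...,i].astype(int) for i in range(3)]
cv2.imwrite('pics/w3.png',p[...,::-1])
m=(H<20)&(S>150)&(abs(z-.117)<.006)&(np.hypot(X[...,0]-.5157,X[...,1]+.159)<.04)
q=X[m];print(len(q),q.mean(0).round(4),cv2.minAreaRect((q[:,:2]*1000).astype(np.float32)))
E
```

```text
[ 0.51410805 -0.12222041  0.22079094] [-3.14081403e+00 -1.00118370e-03  1.70743288e+00]
516 [ 0.5164 -0.1573  0.117 ] ((516.523681640625, -158.61717224121094), (10.778109550476074, 27.726276397705078), 7.907715797424316)
```

View pics/w3.png

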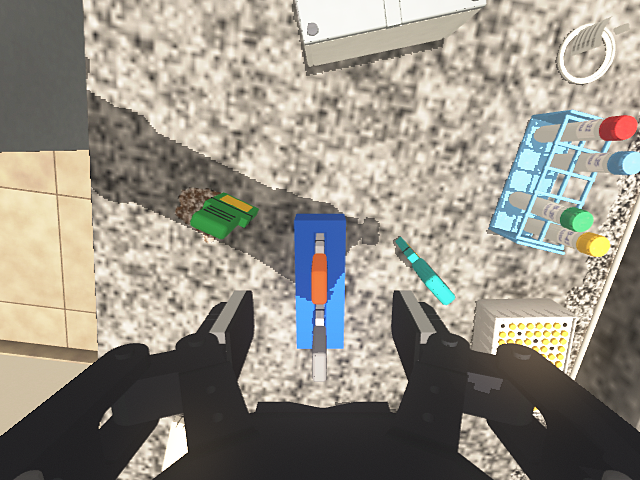

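Wrist view: the orange handle at (319,277) is centred between the fingers; the grey handle at (320,360) sits behind it. Descend.

Call:
{"method": "apply_moves", "body": {"rows": [{"dp": [0.05, -0.7, 0], "rotation": [0, 0, 0], "fingers": 0.6}, {"dp": [0.05, -0.92, -0.3], "rotation": [0, 0, 0], "fingers": 0.6}, {"dp": [0.05, -0.92, -1.0], "rotation": [0, 0, 0], "fingers": 0.6}, {"dp": [0.05, -0.92, -1.7], "rotation": [0, 0, 0], "fingers": 0.6}, {"dp": [0.05, -0.92, -2.4], "rotation": [0, 0, 0], "fingers": 0.6}, {"dp": [0.05, -0.92, -3.0], "rotation": [0, 0, 0], "fingers": 0.6}, {"dp": [0.05, -0.92, -3.6], "rotation": [0, 0, 0], "fingers": 0.6}, {"dp": [0.05, -0.92, -3.6], "rotation": [0, 0, 0], "fingers": 0.6}]}}

```text
clock: 11.83
ee_pos: [0.5136, -0.1589, 0.0736]
eef_rot: [-3.135, -0.003, 1.706]
wrist_force: [-0.6, -0.4, -0.0]
gripper_width: 0.0514
gripper_force: 0.0
```

Call:
{"method": "apply_moves", "body": {"rows": [{"dp": [0, 0, 0], "rotation": [0, 0, 0], "fingers": 0.5}, {"dp": [0, 0, 0], "rotation": [0, 0, 0], "fingers": 0.5}, {"dp": [0, 0, 0], "rotation": [0, 0, 0], "fingers": 0.4}]}}

```text
clock: 12.08
ee_pos: [0.5173, -0.161, 0.0788]
eef_rot: [3.139, 0.001, 1.705]
wrist_force: [-0.4, 0.4, 0.7]
gripper_width: 0.0345
gripper_force: 0.0
```

Call:
{"method": "apply_moves", "body": {"rows": [{"dp": [-0.02, 0.05, 0], "rotation": [0, 0, 0], "fingers": 0.4}, {"dp": [-0.02, 0.05, 0], "rotation": [0, 0, 0], "fingers": 0.4}, {"dp": [-0.02, 0.05, 0], "rotation": [0, 0, 0], "fingers": 0.4}, {"dp": [-0.02, 0.05, 0], "rotation": [0, 0, 0], "fingers": 0.4}]}}

```text
clock: 12.42
ee_pos: [0.5156, -0.1588, 0.0779]
eef_rot: [3.141, 0.0, 1.705]
wrist_force: [-0.0, 0.1, -0.1]
gripper_width: 0.0342
gripper_force: 0.0
```

Call:
{"method": "apply_moves", "body": {"newtons": 50, "rows": [{"dp": [0, 0, 0], "rotation": [0, 0, 0], "fingers": 0}, {"dp": [0, 0, 0], "rotation": [0, 0, 0], "fingers": 0}, {"dp": [0, 0, 0], "rotation": [0, 0, 0], "fingers": 0}, {"dp": [0, 0, 0], "rotation": [0, 0, 0], "fingers": 0}, {"dp": [0, 0, 0], "rotation": [0, 0, 0], "fingers": 0}, {"dp": [0, 0, 0], "rotation": [0, 0, 0], "fingers": 0}]}}

```text
clock: 12.92
ee_pos: [0.5157, -0.1591, 0.0775]
eef_rot: [3.141, 0.0, 1.705]
wrist_force: [0.3, -0.1, 4.0]
gripper_width: 0.0114
gripper_force: 49.1
```

Call:
{"method": "apply_moves", "body": {"rows": [{"dp": [0, 0, 0.2], "rotation": [0, 0, 0], "fingers": 0}, {"dp": [0, 0, 0.6], "rotation": [0, 0, 0], "fingers": 0}, {"dp": [0, 0, 1.1], "rotation": [0, 0, 0], "fingers": 0}, {"dp": [0, 0, 1.7], "rotation": [0, 0, 0], "fingers": 0}, {"dp": [0, 0, 2.3], "rotation": [0, 0, 0], "fingers": 0}, {"dp": [0, 0, 2.9], "rotation": [0, 0, 0], "fingers": 0}, {"dp": [0, 0, 3.5], "rotation": [0, 0, 0], "fingers": 0}, {"dp": [0, 0, 4.0], "rotation": [0, 0, 0], "fingers": 0}]}}

```text
clock: 13.58
ee_pos: [0.5145, -0.159, 0.2389]
eef_rot: [-3.141, -0.0, 1.704]
wrist_force: [0.1, 0.3, -0.2]
gripper_width: 0.0117
gripper_force: 49.3
```

Call:
{"method": "apply_moves", "body": {"rows": [{"dp": [-0.02, 0.3, 0.1], "rotation": [0, 0, 0.02], "fingers": 0}, {"dp": [-0.06, 0.9, 0.1], "rotation": [0, 0, 0.05], "fingers": 0}, {"dp": [-0.12, 1.7, 0.1], "rotation": [0, 0, 0.08], "fingers": 0}, {"dp": [-0.17, 2.5, 0.1], "rotation": [0, 0, 0.11], "fingers": 0}, {"dp": [-0.22, 3.3, 0.1], "rotation": [0, 0, 0.13], "fingers": 0}, {"dp": [-0.27, 4.1, 0.1], "rotation": [0, 0, 0.15], "fingers": 0}, {"dp": [-0.32, 4.9, 0.1], "rotation": [0, 0, 0.17], "fingers": 0}, {"dp": [-0.37, 5.6, 0.1], "rotation": [0, 0, 0.19], "fingers": 0}]}}

```text
clock: 14.25
ee_pos: [0.4983, 0.0682, 0.2402]
eef_rot: [-3.139, -0.001, 1.899]
wrist_force: [1.0, -0.4, -0.5]
gripper_width: 0.0114
gripper_force: 49.3
```

Call:
{"method": "apply_moves", "body": {"rows": [{"dp": [-0.06, 0.8, 0], "rotation": [0, 0, 0], "fingers": 0}, {"dp": [-0.11, 1.6, 0], "rotation": [0, 0, 0], "fingers": 0}, {"dp": [-0.14, 2.2, 0], "rotation": [0, 0, 0], "fingers": 0}, {"dp": [-0.15, 2.6, 0], "rotation": [0, 0, 0], "fingers": 0}, {"dp": [-0.15, 2.7, 0], "rotation": [0, 0, 0], "fingers": 0}, {"dp": [-0.15, 2.7, 0], "rotation": [0, 0, 0], "fingers": 0}, {"dp": [-0.15, 2.7, 0], "rotation": [0, 0, 0], "fingers": 0}, {"dp": [-0.15, 2.7, 0], "rotation": [0, 0, 0], "fingers": 0}]}}

```text
clock: 14.92
ee_pos: [0.4941, 0.1712, 0.241]
eef_rot: [-3.14, 0.001, 1.892]
wrist_force: [0.3, 0.3, -0.8]
gripper_width: 0.0115
gripper_force: 49.3
```

Call:
{"method": "apply_moves", "body": {"rows": [{"dp": [0, 0, 0], "rotation": [0, 0, 0], "fingers": 0}, {"dp": [0, 0, 0], "rotation": [0, 0, 0], "fingers": 0}, {"dp": [0, 0, 0], "rotation": [0, 0, 0], "fingers": 0}]}}

```text
clock: 15.17
ee_pos: [0.4946, 0.1721, 0.2414]
eef_rot: [-3.142, 0.0, 1.893]
wrist_force: [-0.2, 0.2, -0.8]
gripper_width: 0.0113
gripper_force: 49.3
```

```bash
cat > pl.py <<'E'
import sys
from h import *
n='side';s,p,d,c=grab(n);X=cloud(d,c,cam(n,c,s))
hsv=cv2.cvtColor(p,cv2.COLOR_RGB2HSV);H,S=hsv[...,0].astype(int),hsv[...,1]
near=(np.hypot(X[...,0]-.4955,X[...,1]-.174)<.06)
m=near&(X[...,2]>.1); ys,xs=np.where(m);print('bbox',xs.min(),xs.max(),ys.min(),ys.max())
m=near&(H<16)&(S>150)&(X[...,2]>.1);q=X[m];print('orange',len(q),q.mean(0).round(4),np.percentile(q[:,2],[2,98]).round(4))
cv2.imwrite(sys.argv[1],cv2.resize(p[130:270,200:360][...,::-1],None,fx=4,fy=4,interpolation=cv2.INTER_CUBIC))
print(s['ee_pos'],s['eef_rot'],s['wrist_force'],s['gripper_width'])
E
python3 pl.py pics/s2.png
```

```text
bbox 208 280 0 180
orange 99 [0.4976 0.1608 0.2613] [0.2379 0.2807]
[0.49455402 0.17210136 0.24136974] [-3.14156782e+00  1.38346806e-04  1.89306251e+00] [-0.21099894  0.15666776 -0.80539358] 0.011299411370528558
```

View pics/s2.png

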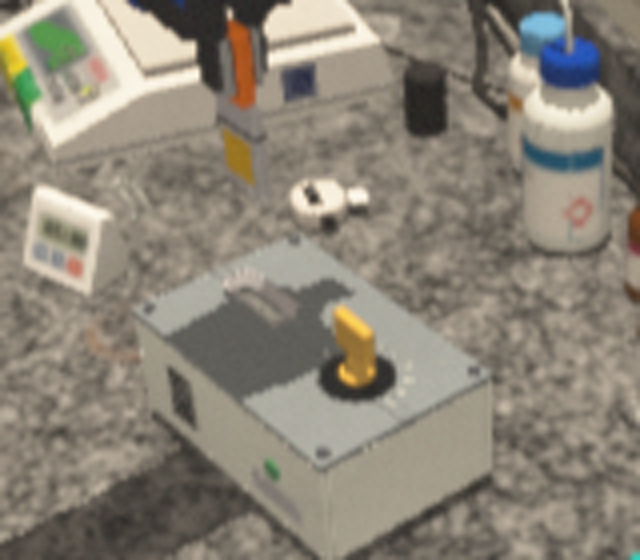

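Crop: the plate hangs upright in the fingers at (240,150), with the line at about y=133, just above the yellow patch. The key is still wound. Align and lower to just above the lips.

Call:
{"method": "apply_moves", "body": {"rows": [{"dp": [0.02, 0.05, -0.4], "rotation": [0, 0, 0], "fingers": 0}, {"dp": [0.02, 0.05, -0.9], "rotation": [0, 0, 0], "fingers": 0}, {"dp": [0.02, 0.05, -1.3], "rotation": [0, 0, 0], "fingers": 0}, {"dp": [0.02, 0.05, -1.6], "rotation": [0, 0, 0], "fingers": 0}, {"dp": [0.02, 0.05, -1.7], "rotation": [0, 0, 0], "fingers": 0}, {"dp": [0.02, 0.05, -1.7], "rotation": [0, 0, 0], "fingers": 0}, {"dp": [0.02, 0.05, -1.7], "rotation": [0, 0, 0], "fingers": 0}, {"dp": [0.02, 0.05, -1.7], "rotation": [0, 0, 0], "fingers": 0}]}}

```text
clock: 15.88
ee_pos: [0.496, 0.1752, 0.1742]
eef_rot: [3.14, -0.0, 1.895]
wrist_force: [0.1, -0.2, -1.0]
gripper_width: 0.0114
gripper_force: 49.2
```

Call:
{"method": "apply_moves", "body": {"rows": [{"dp": [0, 0, 0], "rotation": [0, 0, 0], "fingers": 0}, {"dp": [0, 0, 0], "rotation": [0, 0, 0], "fingers": 0}, {"dp": [0, 0, 0], "rotation": [0, 0, 0], "fingers": 0}]}}

```text
clock: 16.13
ee_pos: [0.4956, 0.1752, 0.1739]
eef_rot: [3.14, -0.0, 1.895]
wrist_force: [-0.6, 0.2, -0.3]
gripper_width: 0.0113
gripper_force: 49.2
```

Call:
{"method": "apply_moves", "body": {"rows": [{"dp": [0, -0.03, -0.1], "rotation": [0, 0, 0], "fingers": 0}, {"dp": [0, -0.03, -0.2], "rotation": [0, 0, 0], "fingers": 0}, {"dp": [0, -0.03, -0.3], "rotation": [0, 0, 0], "fingers": 0}, {"dp": [0, -0.03, -0.4], "rotation": [0, 0, 0], "fingers": 0}, {"dp": [0, -0.03, -0.5], "rotation": [0, 0, 0], "fingers": 0}, {"dp": [0, -0.03, -0.55], "rotation": [0, 0, 0], "fingers": 0}, {"dp": [0, -0.03, -0.55], "rotation": [0, 0, 0], "fingers": 0}]}}

```text
clock: 16.72
ee_pos: [0.4948, 0.1737, 0.1506]
eef_rot: [-3.14, 0.0, 1.895]
wrist_force: [0.2, -1.0, -0.8]
gripper_width: 0.0117
gripper_force: 49.2
```

Call:
{"method": "apply_moves", "body": {"rows": [{"dp": [0.02, 0.01, -0.08], "rotation": [0, 0, 0], "fingers": 0}, {"dp": [0.02, 0.01, -0.16], "rotation": [0, 0, 0], "fingers": 0}, {"dp": [0.02, 0.01, -0.24], "rotation": [0, 0, 0], "fingers": 0}, {"dp": [0.02, 0.01, -0.32], "rotation": [0, 0, 0], "fingers": 0}, {"dp": [0.02, 0.01, -0.4], "rotation": [0, 0, 0], "fingers": 0}, {"dp": [0.02, 0.01, -0.4], "rotation": [0, 0, 0], "fingers": 0}]}}

```text
clock: 17.22
ee_pos: [0.4956, 0.1742, 0.1346]
eef_rot: [-3.14, 0.0, 1.895]
wrist_force: [-0.3, 0.6, -1.2]
gripper_width: 0.0115
gripper_force: 49.3
```

Call:
{"method": "apply_moves", "body": {"rows": [{"dp": [0, 0, -0.08], "rotation": [0, 0, 0], "fingers": 0}, {"dp": [0, 0, -0.16], "rotation": [0, 0, 0], "fingers": 0}, {"dp": [0, 0, -0.24], "rotation": [0, 0, 0], "fingers": 0}, {"dp": [0, 0, -0.32], "rotation": [0, 0, 0], "fingers": 0}, {"dp": [0, 0, -0.4], "rotation": [0, 0, 0], "fingers": 0}, {"dp": [0, 0, -0.43], "rotation": [0, 0, 0], "fingers": 0}, {"dp": [0, 0, -0.43], "rotation": [0, 0, 0], "fingers": 0}, {"dp": [0, 0, -0.43], "rotation": [0, 0, 0], "fingers": 0}]}}

```text
clock: 17.88
ee_pos: [0.496, 0.1743, 0.118]
eef_rot: [-3.141, 0.0, 1.895]
wrist_force: [0.3, 0.9, -0.9]
gripper_width: 0.0114
gripper_force: 49.3
```

Call:
{"method": "apply_moves", "body": {"rows": [{"dp": [0, 0, 0], "rotation": [0, 0, 0], "fingers": 0}, {"dp": [0, 0, 0], "rotation": [0, 0, 0], "fingers": 0}, {"dp": [0, 0, 0], "rotation": [0, 0, 0], "fingers": 0}, {"dp": [0, 0, 0], "rotation": [0, 0, 0], "fingers": 0}, {"dp": [0, 0, 0], "rotation": [0, 0, 0], "fingers": 0}]}}

```text
clock: 18.3
ee_pos: [0.4961, 0.1743, 0.1182]
eef_rot: [3.141, -0.0, 1.895]
wrist_force: [0.4, -0.8, -0.7]
gripper_width: 0.0112
gripper_force: 49.3
```

```bash
python3 pl.py pics/s3.png
```

```text
bbox 218 283 0 204
orange 76 [0.499  0.1624 0.1391] [0.1154 0.1572]
[0.49608407 0.1743395  0.11818657] [ 3.14144165e+00 -1.22850190e-05  1.89484287e+00] [ 0.3824762  -0.79355812 -0.73880115] 0.011159377894964899
```

View pics/s3.png

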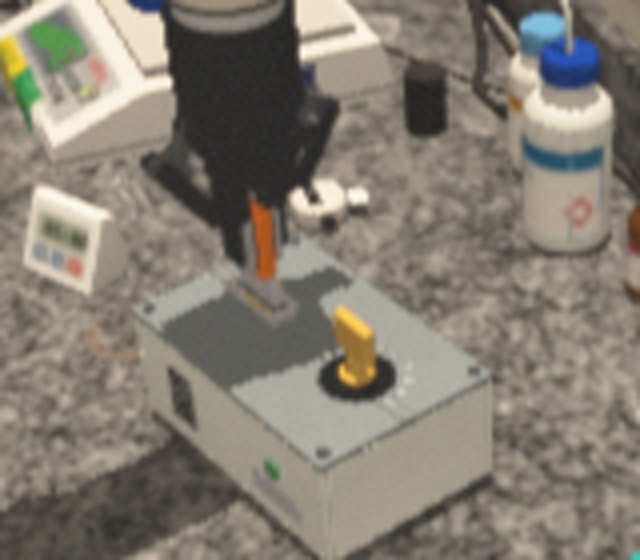

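The crop shows the plate upright in the slot at (262,285). The handle top is at 0.158 m, which puts the line at the lip level. The wrist force is negligible and the key (355,345) is still wound. Hand in.

```bash
python3 -c "
from bench import manip;print(manip.hand_in())"
```

```text
the job is handed in; nothing more can be done
None
```

The key is wound to its stop with the shutter clear, and the orange-handled plate hangs upright in the slot with its line level with the lips. The job was handed in at about 18 s; no verdict was returned.

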